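# Show the hidden heat-sink dot to the inspection camera with a mirror

## Robot

A 6-joint arm with a two-finger parallel gripper is mounted at the origin on the work surface. World frame = base frame: x ahead of the robot, y to its left, z up, the work surface at z = 0. Lengths are in m, angles in rad, forces in N, time in s.
With the tool pointing down it reaches from about 0.3 to 0.875 m from the base axis. Payload 6.4 kg.
Tool frame: the origin (TCP) lies on the centre line of the jaws, within the pads' length; the fingertips stand ctrl.tip_extent ahead of it and the grasp point (between the pads) lies 8 mm behind it (ctrl.tip_extent is the distance from the TCP to the fingertips, in m); z points along the fingers, y is the line along which they close (so a half turn about z gives the same grasp; the last joint's range is limited). The gripper opens to 85 mm and grips with 20 to 120 N. Pads are 22 mm wide; open, the fingers measure 114 mm over their backs; the gripper's body (76 mm by 85 mm) begins 54 mm behind the grasp point. The pads swing forward as they close: fully open they stand 13 mm farther back than shut.
Start: joints at [-0.206, 0.181, 1.607, -0, 1.354, -0.206], TCP at [0.575, 0, 0.242] pointing down, gripper open.
Joint ranges: [-2.99, 2.99], [-0.89, 2.07], [0.3, 2.58], [-1.14, 4.28], [0, 2.63], [-3.12, 3.12]. Speed limits (rad/s): [2.57, 2.57, 3.01, 3.14, 3.14, 3.14].

## Interface

Orientations are given as a unit quaternion [w, x, y, z].
In Python, from bench import ctrl gives the robot as it stands.
- The arm moves only by the shell command python3 -m handwheel 'ROWS'. ROWS is JSON, a list of rows, each a list of 7 numbers: the turn, a rotation vector about the tool's x, y, z as a fraction of full scale, then the shift along the tool's x, y, z as a fraction of full scale, then the opening, from 0 (shut) to 1 (fully open). In form: [[rx, ry, rz, x, y, z, jaw], ...]. A call has exactly 8 rows; each row shifts and turns the commanded pose from where the row before left it, along the tool's axes as they then stand; what a row does not reach is not made up. Full scale, the value 1, is 300 mm for a shift and pi rad for a turn. A row lasts 1/10 s, in which the tool goes at most 50 mm and 8.59 degrees, less where a joint would pass 70% of its speed; a pose out of reach is approached as far as the arm can. A call with a number of a shift or a turn outside -1 to 1 is refused whole. A call with a gripper value outside its range is refused whole. The fingers move at their own pace and stop on an object; the grip force is fixed at half the most. Time passes only in rows, so rows that do not move let the fingers close, or fill a call up. It gives the time, the measured TCP pose, the force, the opening and the grip force at its end, in the units of the state.
- ctrl.get_obs(): the state, without advancing time (a new reading comes with each control period).
- ctrl.camera(name): name is "scene" or "side" or "wrist"; returns the picture (384x512x3 uint8, blue, green, red); there is no depth.
- ctrl.camera_model(name): a dict with "camera_matrix" (3x3 intrinsics, pixels), "cam_to_world" (4x4, takes a point from camera to world coordinates). Camera axes: x right, y up, looking along -z (the intrinsics and any distortion apply to the point x, -y, -z); pixel columns grow to the right and rows downward; lengths in m; the calibration is good to about 2 mm. A picture is of the moment at which its call begins: read the wrist's pose just before it. camera_model takes no time and is no camera call; for the wrist camera it gives the pose at the moment of the call.
- ctrl.hand_in(): hands the job in; it is judged then, once.
The state is a dict: "time_s": time; "q": joint angles; "dq": joint speeds; "joint_efforts": joint torques, N m; "eef_pos": TCP position; "eef_rot": TCP orientation; "wrist_force": force on the tool from outside, world axes, zero at the start; "torque": the same for the moment, N m; "opening": opening from 0.0 (shut) to 1.0 (fully open); "grasp_force": force on a finger pad.
Only numpy, scipy, OpenCV 4.12 (cv2) and the standard library are available. Lean on these libraries where they do the work, as an engineer would, in place of code of your own. Each camera call takes 0.05 s, during which the arm holds its last target. There are 200 camera calls.

## Task

The opened power supply has a red over-temperature dot on the end of its heat sink, behind the loose fan, where the inspection camera cannot see it. Lift the fan out and set it down in the orange parts tray, then pick up the inspection mirror by its blue handle and hold the glass in the emptied fan bay, centred where the camera is aimed and level with the dot, angled so that the camera sees the dot reflected in the middle of the glass. Finish while still holding the mirror steady there, free of the power supply and with the hand out of the camera's view; do not push the camera, drop anything or disturb the bottle, spool and phone.

Things in the scene. Friction and masses are not known exactly. Their poses are not given: they have to be found in the camera images.
- psu: Opened bench power supply, fixed. Pan 140 (x) by 220 (y) mm, floor 4 mm, side lips 14 mm high. Origin: on the mat below the aim point; +y runs from the open rear (pan edge y = -20) to the grey front panel (y = 203, 105 mm high). Heat sink: 44 mm wide in x, top 66 mm above the mat, flat end face at y = 34 facing -y; in front of it is the fan bay. Board parts up to 58 mm high from y = 40 on.
- dot (a point): Centre of the red dot (12 mm across, on a white label 16 by 22 mm) stuck on the heat sink's end face, at (0, 34, 46) mm in the frame of psu; its z axis points straight out of that face (psu -y). Hidden behind the fan at the start.
- aim (a point): The point the camera is aimed at: on its optical axis, 34 mm straight out from the dot and level with it, at (0, 0, 46) mm in the psu's frame. Its z axis points midway between the direction to the lens and the direction to the dot: the way the glass must face when centred here (56 deg from vertical).
- camstand: Inspection camera on its post, fixed; origin and axes are those of psu. Black barrel, 36 mm in diameter, 115 mm long, aimed down at the aim point from above; post 18 mm thick, 452 mm high, at (130, 300) mm; a boom 350 mm up joins them; base plate 130 by 150 by 12 mm round the post. Do not push it.
- lens (a point): Centre of the camera's front lens, 280 mm from the aim point, at (131, 47, 288) mm in the frame of camstand. Its z axis is the viewing direction, from the lens to the aim point; keep the hand more than 50 mm to the side of this line.
- fan: Loose black square fan, 50 (x) by 20 (y) by 50 (z) mm, about 45 g, standing upright on the pan floor in its bay, some 5 mm from the heat sink. Origin: centre of its underside (4 mm above the mat at the start). Grasp it from above across its 50 mm width (its x), where there is 35 mm free on either side.
- fan_center (a point): Centre of the fan, 25 mm above its underside.
- tray: Orange open parts tray, fixed, outside 180 (x) by 130 (y) by 26 (z) mm, walls and floor 4 mm thick. Origin: centre of its underside. The fan may stand or lie in it.
- mirror: Loose inspection mirror, about 70 g, lying on the mat. Origin: underside of the front end of its blue handle; x runs forward to the head, z up. Handle square, 18 by 18 mm, x = -110 to 0, axis 9 mm above the underside. A steel rod carries a round head, 50 mm in diameter, 6 mm thick, set rigidly tipped 35 deg forward: it faces up and away from the handle. Centre of mass near x = -36.
- mirror_grip (a point): Point on the axis of the mirror's handle, near its centre of mass, to grip across the 18 mm width (along y); at (-45, 0, 9) mm in the mirror's frame.
- mirror_glass (a point): Centre of the round glass (47 mm across), at (85, 0, 25) mm in the mirror's frame. Its z axis is the outward normal of the glass: (0.574, 0, 0.819) in the mirror's frame.
- bottle: Loose yellow bottle, 40 mm in diameter, 110 mm high, standing. Origin: centre of its underside. Leave alone.
- spool: Loose reel of solder, 44 mm in diameter, 34 mm high, standing on its end. Origin: centre of its underside. Leave alone.
- phone: Loose black smartphone, 150 by 72 by 8 mm, lying flat. Origin: centre of its underside. Leave alone.
Not all that is in view belongs to the job. There is more than one size of the fan; the one meant has the size given above. There is more than one size of the tray; the job needs the smaller.

How it is judged:
By the outcome, as a careful person would: the job done as asked, in the order asked, and still so for the second after the job is handed in, while the arm keeps its last pose, push and grip.
It also fails if it takes over 48 s, if anything falls off the work surface, if the arm or the gripper's body presses on something with over 40 N, if the wrist force passes 120 N, or if a joint passes its speed limit or range.

## Working session

There is one attempt and no reset: what is moved stays moved. The work goes in short steps, Python scripts to look and compute and a shell command to move; the robot and the scene stay as the last step left them, time stands still between calls to the robot, and variables do not carry over. Pictures are saved under pics/ and viewed, at most 10 in all, crops included, and the job is handed in when it is done.

```bash
mkdir -p pics; ls; python3 - <<'E'
from bench import ctrl
import cv2,numpy as np
np.set_printoptions(precision=4,suppress=True)
o=ctrl.get_obs();print(o['time_s'],o['eef_pos'],o['eef_rot'],ctrl.tip_extent,o['opening'])
for n in("scene","side"):
    im=ctrl.camera(n);cv2.imwrite(f"pics/{n}0.png",im);m=ctrl.camera_model(n);print(n,m)
E
```

```text
pics
0.0 [0.5745 0.0001 0.2414] [-0.0007  0.7071  0.7071 -0.0005] 0.011 1.0033233223924067
scene {'camera_matrix': array([[428.2708,   0.    , 259.5345],
       [  0.    , 428.2708, 189.7505],
       [  0.    ,   0.    ,   1.    ]]), 'cam_to_world': array([[-0.775 , -0.3799,  0.5051,  1.0951],
       [ 0.6317, -0.492 ,  0.5991,  0.6974],
       [ 0.0209,  0.7833,  0.6213,  0.9305],
       [ 0.    ,  0.    ,  0.    ,  1.    ]])}
side {'camera_matrix': array([[411.3034,   0.    , 256.813 ],
       [  0.    , 411.3034, 188.4353],
       [  0.    ,   0.    ,   1.    ]]), 'cam_to_world': array([[ 0.9285,  0.2195, -0.2995,  0.148 ],
       [-0.371 ,  0.5829, -0.7229, -0.8333],
       [ 0.0159,  0.7823,  0.6227,  0.8934],
       [ 0.    ,  0.    ,  0.    ,  1.    ]])}
```

View pics/scene0.png

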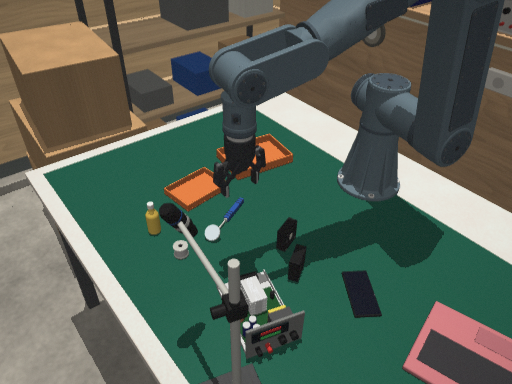

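View pics/side0.png

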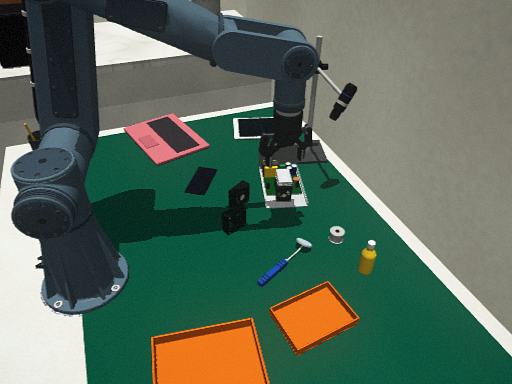

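The side view shows the PSU at (284,185) with a black fan in its bay at (284,188), and two free-standing fans on the mat at (238,195) and (233,218). The smaller tray is at (314,317) and the larger one at (210,350). The mirror's handle is at (272,273) and its head at (304,244). The fan meant should be the one in the bay, so I'm enlarging to confirm.

```bash
python3 - <<'E'
import cv2
a=cv2.imread('pics/side0.png')[150:292,210:400]
cv2.imwrite('pics/side_c.png',cv2.resize(a,None,fx=4.2,fy=4.2,interpolation=cv2.INTER_CUBIC))
E
```

```text
(no output)
```

View pics/side_c.png

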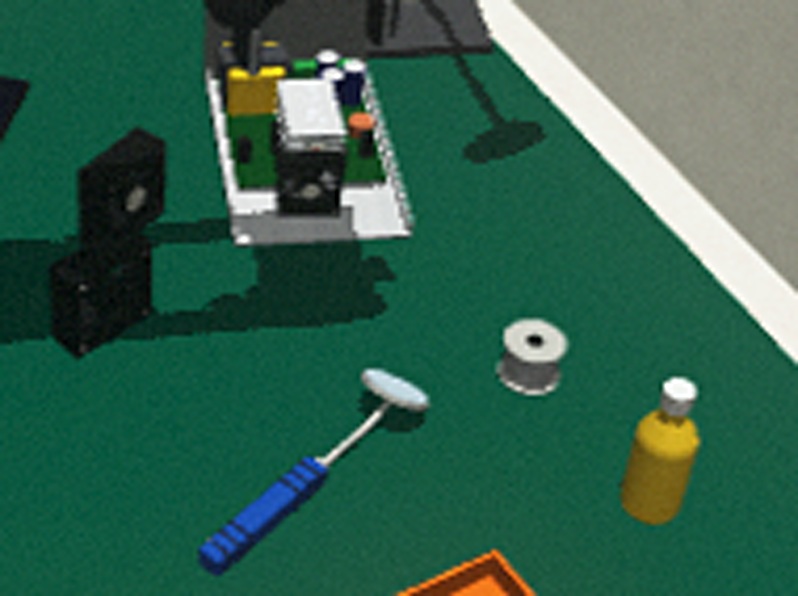

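```bash
cat > h.py <<'E'
import numpy as np,cv2
from bench import ctrl
from scipy.spatial.transform import Rotation as R
np.set_printoptions(precision=4,suppress=True)
def back(n,uv,z,m=None):
    m=m or ctrl.camera_model(n);K=m["camera_matrix"];T=m["cam_to_world"]
    out=[]
    for u,v in np.atleast_2d(uv):
        d=np.linalg.inv(K)@[u,v,1];d=T[:3,:3]@(d*[1,-1,-1]);out.append(T[:3,3]+d*(z-T[2,3])/d[2])
    return np.array(out)
def proj(n,P,m=None):
    m=m or ctrl.camera_model(n);K=m["camera_matrix"];T=m["cam_to_world"]
    p=(np.atleast_2d(P)-T[:3,3])@T[:3,:3]*[1,-1,-1];q=p@K.T;return q[:,:2]/q[:,2:]
def tool(o=None):
    o=o or ctrl.get_obs();q=o['eef_rot'];return np.array(o['eef_pos']),R.from_quat([q[1],q[2],q[3],q[0]])
E
python3 - <<'E'
from h import *
c=lambda p:np.array(p)/4.2+[210,150]-.4
def show(n,p,z):
    b=back('side',p,z)[:,:2];print(n,b.round(4).tolist(),[round(float(np.linalg.norm(b[i+1]-b[i])),4) for i in range(len(b)-1)])
show('pan rear',c([(235,241),(411,234)]),0.002)
show('fanfoot',c([(278,213),(340,214)]),0.004)
show('fantop',c([(277,151),(345,150)]),0.054)
show('tray rim',[(270,313),(328,283),(358,319),(297,351)],0.026)
show('mirror',c([(211,561),(318,464)]),0.012)
show('head',c([(395,390)]),0.025)
show('bottle',c([(652,510)]),0.0)
show('spool',c([(530,380)]),0.0)
im=cv2.imread('pics/scene0.png')[185:375,150:350]
cv2.imwrite('pics/scene_c.png',cv2.resize(im,None,fx=3.15,fy=3.15,interpolation=cv2.INTER_CUBIC))
E
```

```text
pan rear [[0.5673, 0.1002], [0.7007, 0.0587]] [0.1398]
fanfoot [[0.6116, 0.1173], [0.6575, 0.0986]] [0.0496]
fantop [[0.6155, 0.1335], [0.6663, 0.1157]] [0.0539]
tray rim [[0.4133, -0.2937], [0.5923, -0.2644], [0.6064, -0.3866], [0.4309, -0.408]] [0.1814, 0.1231, 0.1767]
mirror [[0.4288, -0.1901], [0.5267, -0.1406]] [0.1097]
head [[0.5997, -0.1084]] []
bottle [[0.7231, -0.2477]] []
spool [[0.7083, -0.1134]] []
```

View pics/scene_c.png

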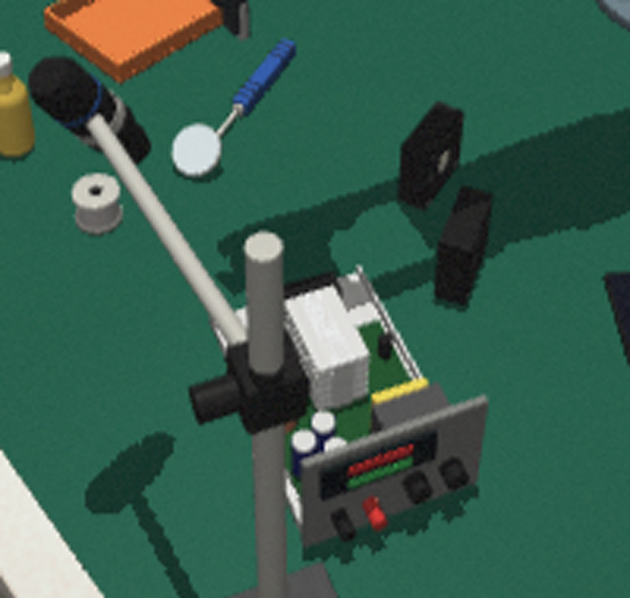

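Confirmed: the black fan in the bay measures about 50 mm wide. The two on the mat at side (238,195) and (233,218) are decoys. Next I'll fit the PSU pose from the side and scene corners.

```bash
python3 - <<'E'
from h import *
from scipy.optimize import least_squares
c=lambda p:np.array(p)/4.2+[210,150]-.4
s=lambda p:np.array(p)/3.15+[150,185]-.35
obs=[('side',c((235,241)),(-70,-20,2)),('side',c((411,234)),(70,-20,2)),
('scene',s((487,398)),(-70,204,105)),('scene',s((302,462)),(70,204,105)),('scene',s((360,268)),(-70,-20,14)),
('scene',s((288,303)),(22,34,66)),('scene',s((332,288)),(-22,34,66)),('side',c((278,141)),(-22,34,66)),('side',c((347,140)),(22,34,66))]
def W(p,P):
    a=p[2];P=np.array(P)/1000;return np.array([p[0]+P[0]*np.cos(a)-P[1]*np.sin(a),p[1]+P[0]*np.sin(a)+P[1]*np.cos(a),P[2]])
f=lambda p:np.concatenate([proj(n,W(p,P))[0]-uv for n,uv,P in obs])
r=least_squares(f,[.64,.0985,-.3],loss='soft_l1');print(r.x,np.degrees(r.x[2]));print(f(r.x).reshape(-1,2))
p=r.x
for n,P in(('fan',(0,19,54)),('lens',(131,47,288)),('aim',(0,0,46))):print(n,W(p,P))
for n,uv,z in(('mir rear',s((289,48)),.009),('mir front',s((240,108)),.012),('head',s((198,150)),.025)):print(n,back('scene',uv,z))
E
```

```text
[ 0.6375  0.0958 -0.2878] -16.4908242025571
[[-0.2764  0.8811]
 [-0.2041  0.4828]
 [-0.7268  0.8142]
 [ 0.9859  0.6227]
 [ 0.0252 -1.0128]
 [-1.2814 -0.5463]
 [ 0.6381 -0.7204]
 [ 2.7218 -1.3751]
 [-0.532  -1.7178]]
fan [0.6429 0.114  0.054 ]
lens [0.7765 0.1036 0.288 ]
aim [0.6375 0.0958 0.046 ]
mir rear [[ 0.4288 -0.1861  0.009 ]]
mir front [[ 0.5271 -0.1383  0.012 ]]
head [[ 0.6016 -0.1027  0.025 ]]
```

```bash
python3 -m handwheel '[[0,0,0,0.12,0.075,0,1],[0,0,0,0.12,0.075,0,1],[0,0,0,0.12,0.075,0,1],[0,0,0.046,0,0,0.05,1],[0,0,0.046,0,0,0.05,1],[0,0,0,0,0,0,1],[0,0,0,0,0,0,1],[0,0,0,0,0,0,1]]'; python3 - <<'E'
from h import *
p,r=tool();print(p,r.as_matrix())
m=ctrl.camera_model('wrist');im=ctrl.camera('wrist');cv2.imwrite('pics/w1.png',im);np.save('w1.npy',m['cam_to_world']);print(m)
print(proj('wrist',[(.6429,.114,.054)],m))
E
```

```text
time_s: 0.9
eef_pos: [0.6429, 0.1077, 0.2132]
eef_rot: [0.0, 0.801, 0.599, 0.0]
wrist_force: [1.2, 0.1, 0.4]
opening: 1.001
grasp_force: 0.0
[0.6429 0.1077 0.2132] [[ 0.2827  0.9592  0.0012]
 [ 0.9592 -0.2827 -0.    ]
 [ 0.0003  0.0011 -1.    ]]
{'camera_matrix': array([[295.4667,   0.    , 258.7892],
       [  0.    , 295.4667, 191.1698],
       [  0.    ,   0.    ,   1.    ]]), 'cam_to_world': array([[ 0.959 ,  0.2688,  0.09  ,  0.6644],
       [-0.2835,  0.9087,  0.3065,  0.1879],
       [ 0.0006, -0.3194,  0.9476,  0.3454],
       [ 0.    ,  0.    ,  0.    ,  1.    ]])}
[[258.9151 171.4013]]
```

View pics/w1.png

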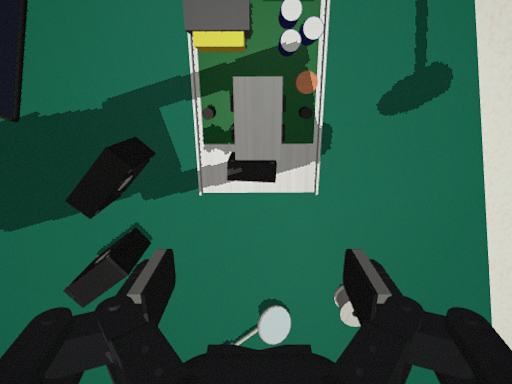

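The wrist view shows the fan top at roughly (228–277, 160–181), the heat sink between columns 234 and 283, and the pan's rear corners at (201,194) and (318,194).

```bash
python3 - <<'E'
from h import *
m={'camera_matrix':ctrl.camera_model('wrist')['camera_matrix'],'cam_to_world':np.load('w1.npy')}
b=lambda uv,z:print(uv,back('wrist',uv,z,m).tolist())
b([(201,194),(318,193)],.006)
b([(235,76),(282,77)],.066)
b([(231,159),(276,161),(276,181),(228,179)],.054)
b([(252.8,170)],.054)
b([(275,325)],.025)
im=cv2.imread('pics/w1.png')[130:205,190:330]
cv2.imwrite('pics/w1c.png',cv2.resize(im,None,fx=5,fy=5,interpolation=cv2.INTER_CUBIC))
E
```

```text
[(201, 194), (318, 193)] [[0.5637839002195919, 0.09460230844425402, 0.006000000000000005], [0.7005155752701665, 0.055491939609427055, 0.006000000000000061]]
[(235, 76), (282, 77)] [[0.648165986729139, 0.2063064367423314, 0.066], [0.6877085025922149, 0.19375940977981976, 0.066]]
[(231, 159), (276, 161), (276, 181), (228, 179)] [[0.6196675365448522, 0.1342703716474563, 0.05399999999999999], [0.6624454731575081, 0.11948203806598369, 0.05399999999999999], [0.6568687058743534, 0.09923933520710262, 0.05399999999999999], [0.6101884606394182, 0.1152814158920418, 0.05399999999999999]]
[(252.8, 170)] [[0.637357170321256, 0.11717207898555024, 0.05399999999999999]]
[(275, 325)] [[0.6009237298570711, -0.10483941389776022, 0.025000000000000022]]
```

View pics/w1c.png

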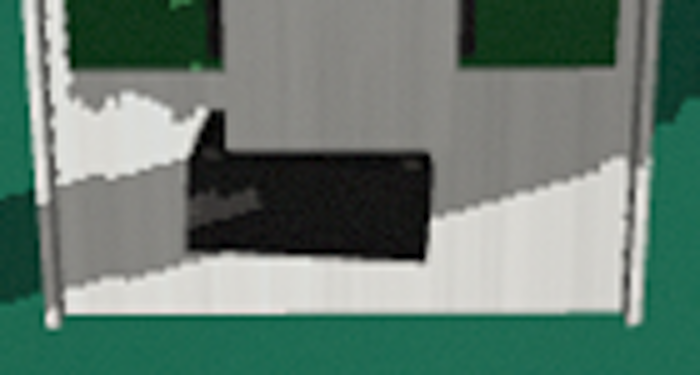

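Fan top centre is about (0.6365, 0.116), yawed roughly 3° from the PSU. The pan corners agree with the PSU fit. Going down on it.

```bash
python3 -m handwheel '[[0,0,0.0167,0.0207,-0.0283,0.1,1],[0,0,0,0,0,0.15,1],[0,0,0,0,0,0.15,1],[0,0,0,0,0,0.12,1],[0,0,0,0,0,0.07,1],[0,0,0,0,0,0.033,1],[0,0,0,0,0,0,1],[0,0,0,0,0,0,0.3]]' && python3 -m handwheel '[[0,0,0,0,0,0,0.3],[0,0,0,0,0,0,0.3],[0,0,0,0,0,0,0.3],[0,0,0,0,0,0,0.3],[0,0,0,0,0,0,0.3],[0,0,0,0,0,0,0.3],[0,0,0,0,0,0,0.3],[0,0,0,0,0,0,0.3]]'
```

```text
time_s: 1.75
eef_pos: [0.6375, 0.1163, 0.0271]
eef_rot: [0.001, 0.817, 0.577, 0.001]
wrist_force: [-0.4, -0.3, -0.2]
opening: 0.86
grasp_force: 0.0
time_s: 2.55
eef_pos: [0.6378, 0.1164, 0.0276]
eef_rot: [0.001, 0.817, 0.577, 0.001]
wrist_force: [0.5, 0.7, 6.5]
opening: 0.573
grasp_force: 62.4
```

```bash
python3 -m handwheel '[[0,0,0,0,0,-0.05,0.3],[0,0,0,0,0,-0.1,0.3],[0,0,0,0,0,-0.14,0.3],[0,0,0,0,0,-0.14,0.3],[0,0,0,0,0,-0.1,0.3],[0,0,0,-0.1,0.01,-0.05,0.3],[0,0,0,-0.13,0.01,0,0.3],[0,0,0,-0.14,0.01,0,0.3]]' && python3 -m handwheel '[[0,0,0,-0.14,0.01,0,0.3],[0,0,0,-0.14,0.01,0,0.3],[0,0,0,-0.14,0.01,0,0.3],[0,0,0,-0.14,0.01,0,0.3],[0,0,0,-0.14,0.01,0,0.3],[0,0,0,-0.14,0.01,0,0.3],[0,0,0,-0.14,0.01,0,0.3],[0,0,0,-0.1,0.01,0,0.3]]' && python3 -m handwheel '[[0,0,0,-0.08,0,0,0.3],[0,0,-0.038,-0.03,0,0,0.3],[0,0,-0.04,0,0,0,0.3],[0,0,-0.04,0,0,0,0.3],[0,0,-0.037,0,0,0,0.3],[0,0,0,0,0,0,0.3],[0,0,0,0,0,0,0.3],[0,0,0,0,0,0,0.3]]'; python3 - <<'E'
from h import *
p,r=tool();print(p,r.as_matrix());print(r.inv().apply(np.array([.511,-.338,.0285])-p)/.3)
cv2.imwrite('pics/s2.png',ctrl.camera('side'))
E
```

```text
time_s: 3.35
eef_pos: [0.6075, 0.0083, 0.2017]
eef_rot: [0.001, 0.816, 0.577, 0.001]
wrist_force: [0.5, -0.7, -1.5]
opening: 0.578
grasp_force: 62.0
time_s: 4.15
eef_pos: [0.5205, -0.3071, 0.2007]
eef_rot: [0.001, 0.817, 0.576, -0.0]
wrist_force: [0.4, 0.4, -0.8]
opening: 0.578
grasp_force: 62.0
time_s: 4.95
eef_pos: [0.5105, -0.3356, 0.1999]
eef_rot: [0.0, 0.655, 0.756, -0.0]
wrist_force: [1.1, -0.3, -0.7]
opening: 0.577
grasp_force: 62.0
[ 0.5105 -0.3356  0.1999] [[-0.1428  0.9897  0.0004]
 [ 0.9897  0.1428 -0.0003]
 [-0.0004  0.0003 -1.    ]]
[-0.008   0.0002  0.5713]
```

View pics/s2.png

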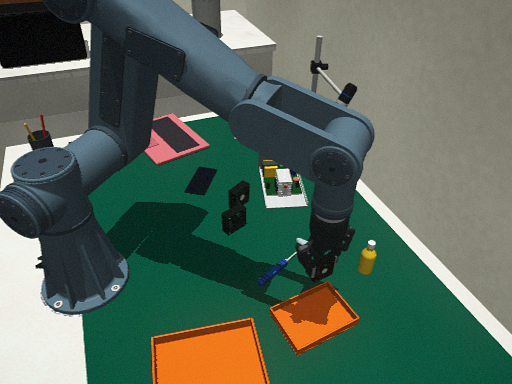

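The fan hangs in the jaws at (318,265) above the small tray at (314,317), and the bay is empty. Lowering it and releasing.

```bash
python3 -m handwheel '[[0,0,0,-0.008,0,0.08,0.3],[0,0,0,0,0,0.14,0.3],[0,0,0,0,0,0.14,0.3],[0,0,0,0,0,0.1,0.3],[0,0,0,0,0,0.06,0.3],[0,0,0,0,0,0.03,0.3],[0,0,0,0,0,0.015,0.3],[0,0,0,0,0,0.003,0.3]]' && python3 -m handwheel '[[0,0,0,0,0,0,0.3],[0,0,0,0,0,0,0.3],[0,0,0,0,0,0,1],[0,0,0,0,0,0,1],[0,0,0,0,0,0,1],[0,0,0,0,0,0,1],[0,0,0,0,0,0,1],[0,0,0,0,0,0,1]]'
```

```text
time_s: 5.8
eef_pos: [0.5112, -0.3383, 0.0294]
eef_rot: [0.0, 0.654, 0.757, -0.0]
wrist_force: [0.2, 0.6, -0.6]
opening: 0.576
grasp_force: 62.0
time_s: 6.6
eef_pos: [0.5108, -0.338, 0.0289]
eef_rot: [-0.0, 0.654, 0.757, 0.0]
wrist_force: [0.0, 0.1, -0.1]
opening: 1.001
grasp_force: 0.0
```

```bash
python3 -m handwheel '[[0,0,0,0,0,-0.08,1],[0,0,0,0,0,-0.14,1],[0,0,0,0,0,-0.14,1],[0,0,0,0,0,-0.14,1],[0,0,0,0.15,0,0,1],[0,0,0,0.15,0,0,1],[0,0,0,0.15,0,0,1],[0,0,0,0.15,-0.01,0,1]]' && python3 -m handwheel '[[0,0,0.045,0,0,0,1],[0,0,0.045,0,0,0,1],[0,0,0.045,0,0,0,1],[0,0,0.045,0,0,0,1],[0,0,0.045,0,0,0,1],[0,0,0.045,0,0,0,1],[0,0,0.045,0,0,0,1],[0,0,0.045,0,0,0,1]]'&& python3 -m handwheel '[[0,0,0.04,0,0,0,1],[0,0,0,0,0,0,1],[0,0,0,0,0,0,1],[0,0,0,0,0,0,1],[0,0,0,0,0,0,1],[0,0,0,0,0,0,1],[0,0,0,0,0,0,1],[0,0,0,0,0,0,1]]'; python3 - <<'E'
from h import *
p,r=tool();print(p,r.as_matrix(),ctrl.get_obs()['q'])
m=ctrl.camera_model('wrist');a=ctrl.camera('wrist');np.save('w2.npy',m['cam_to_world'])
b=ctrl.camera('side')[265:375,250:390]
cv2.imwrite('pics/w2s.png',ctrl.camera('side'))
a=cv2.resize(a,None,fx=1.15,fy=1.15,interpolation=cv2.INTER_CUBIC);b=cv2.resize(b,(200,157),interpolation=cv2.INTER_CUBIC)
c=np.zeros((442,790,3),np.uint8);c[:a.shape[0],:a.shape[1]]=a[:442];c[:157,590:790]=b;cv2.imwrite('pics/w2.png',c)
E
```

```text
time_s: 7.4
eef_pos: [0.4814, -0.1588, 0.1791]
eef_rot: [0.0, 0.654, 0.756, 0.0]
wrist_force: [0.1, 0.3, -0.5]
opening: 1.0
grasp_force: 0.0
time_s: 8.2
eef_pos: [0.4817, -0.1603, 0.179]
eef_rot: [0.0, 0.958, 0.286, 0.0]
wrist_force: [0.5, 0.1, 0.4]
opening: 1.001
grasp_force: 0.0
time_s: 9.0
eef_pos: [0.4818, -0.1603, 0.179]
eef_rot: [-0.0, 0.974, 0.228, -0.0]
wrist_force: [-0.5, -0.3, 0.6]
opening: 1.0
grasp_force: 0.0
[ 0.4818 -0.1603  0.179 ] [[ 0.8961  0.4439 -0.0001]
 [ 0.4439 -0.8961  0.    ]
 [-0.     -0.     -1.    ]] [-0.5554  0.099   1.8348 -0.      1.2079  0.5555]
```

View pics/w2.png

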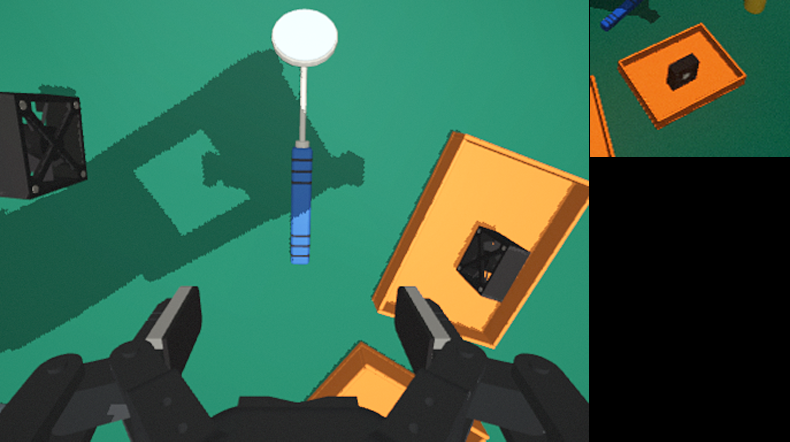

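The fan stands in the tray, at about (493,262) in the wrist view. The mirror's handle runs from (302,147) to (300,264), and the head is at (304,36).

```bash
python3 - <<'E'
from h import *
m={'camera_matrix':ctrl.camera_model('wrist')['camera_matrix'],'cam_to_world':np.load('w2.npy')}
f=back('wrist',[np.array((302,148.))/1.15],.016,m)[0];r_=back('wrist',[np.array((300,264.))/1.15],.016,m)[0];g=back('wrist',[np.array((304.5,36.))/1.15],.025,m)[0]
print(f,r_,g,np.linalg.norm(f-r_),np.linalg.norm(g-f))
for a,b in((r_,f),(r_,g)):d=b-a;print(np.degrees(np.arctan2(d[1],d[0])))
d=g-r_;d[2]=0;d/=np.linalg.norm(d);yaw=np.arctan2(d[1],d[0])
o=((f)+(r_+.11*d)+(g-.085*d))/3;o[2]=0;print('origin',o,np.degrees(yaw))
for gx in(.045,.055):
    print(o-gx*d)
    p,r=tool();print(r.inv().apply(o-gx*d+[0,0,.013]-p)/.3)
E
```

```text
[ 0.5243 -0.1413  0.016 ] [ 0.4254 -0.1885  0.016 ] [ 0.6002 -0.1053  0.025 ] 0.10961201021216523 0.08447203418241522
25.539985311116414
25.449033011561124
origin [ 0.5242 -0.1415  0.    ] 25.44903301156112
[ 0.4836 -0.1608  0.    ]
[0.0047 0.004  0.5532]
[ 0.4745 -0.1651  0.    ]
[-0.0286  0.0034  0.5532]
```

```bash
python3 -m handwheel '[[0,0,0.005,-0.012,0.0037,0.1,1],[0,0,0,0,0,0.14,1],[0,0,0,0,0,0.14,1],[0,0,0,0,0,0.1,1],[0,0,0,0,0,0.05,1],[0,0,0,0,0,0.02,1],[0,0,0,0,0,0,1],[0,0,0,0,0,0,0]]' && python3 -m handwheel '[[0,0,0,0,0,0,0],[0,0,0,0,0,0,0],[0,0,0,0,0,0,0],[0,0,0,0,0,0,0],[0,0,0,0,0,0,0],[0,0,0,0,0,0,0],[0,0,0,0,0,0,0],[0,0,0,0,0,0,0]]'; python3 - <<'E'
from h import *
p,r=tool();np.save('grip.npy',np.r_[p,r.as_quat()]);print(p,r.as_matrix())
E
```

```text
time_s: 9.95
eef_pos: [0.4799, -0.1634, 0.0149]
eef_rot: [0.001, 0.975, 0.22, 0.001]
wrist_force: [0.2, -0.3, -0.0]
opening: 0.856
grasp_force: 0.0
time_s: 10.75
eef_pos: [0.4797, -0.1633, 0.0148]
eef_rot: [0.0, 0.975, 0.22, 0.0]
wrist_force: [-1.6, -0.2, 6.2]
opening: 0.192
grasp_force: 59.7
[ 0.4797 -0.1633  0.0148] [[ 0.9031  0.4295  0.0011]
 [ 0.4295 -0.9031 -0.0007]
 [ 0.0007  0.0011 -1.    ]]
```

```bash
python3 -m handwheel '[[0,0,0,0,0,-0.03,0],[0,0,0,0,0,-0.08,0],[0,0,0,0,0,-0.12,0],[0,0,0,0,0,-0.12,0],[0,0,0,0,0,-0.1,0],[0,0,0,0,0,-0.05,0],[0,0,0,0,0,0,0],[0,0,0,0,0,0,0]]'; cat > plan.py <<'E'
from h import *
psu=np.array([.6377,.0955,0]);Rp=R.from_euler('z',-16.5,degrees=True)
L=np.array([131,47,242.]);L/=np.linalg.norm(L);n=L+[0,1,0];n/=np.linalg.norm(n)
u=np.array([0,0,1])-n[2]*n;u/=np.linalg.norm(u);t=-u
x=.574*n+.819*t;z=.819*n-.574*t;x/=np.linalg.norm(x);z-=z@x*x;z/=np.linalg.norm(z)
Rm=Rp*R.from_matrix(np.c_[x,np.cross(z,x),z])
g=np.load('grip.npy');p0,r0=g[:3],R.from_quat(g[3:])
yaw=np.arctan2(*r0.as_matrix()[[1,0],0]);Rm0=R.from_euler('z',yaw)
o0=np.array([.5242,-.1415,0])
# mirror in tool frame
Rt=r0.inv()*Rm0; ot=r0.inv().apply(o0-p0)
aim=psu+[0,0,.046]
r1=Rm*Rt.inv(); glass_t=ot+Rt.apply([.085,0,.025]); p1=aim-r1.apply(glass_t)
if __name__=='__main__':
    p,r=tool();print('now',p,'q',ctrl.get_obs()['q'].__repr__());print('glass now',p+r.apply(glass_t))
    print('target',p1,r1.as_matrix())
    rv=(r.inv()*r1).as_rotvec();print('rot tool frame/pi',rv/np.pi,'deg',np.degrees(np.linalg.norm(rv)))
    print('shift in target axes/.3',r1.inv().apply(p1-p)/.3,'in current axes',r.inv().apply(p1-p)/.3,'world',p1-p)
    print('glass normal angle err deg',np.degrees(np.arccos(min(1,(r*Rt).apply([.574,0,.819])@Rp.apply(n)))))
    Pr=lambda v:r.inv().apply(v)/.3
    print('psu +y 10mm',Pr(Rp.apply([0,.01,0])),'up10',Pr([0,0,.01]))
E
python3 plan.py
```

```text
time_s: 11.55
eef_pos: [0.4787, -0.1627, 0.1637]
eef_rot: [-0.0, 0.975, 0.22, -0.0]
wrist_force: [-0.3, 0.6, -1.4]
opening: 0.192
grasp_force: 58.8
now [ 0.4787 -0.1627  0.1637] q array([-0.5628,  0.1142,  1.8521, -0.    ,  1.1755,  0.5641])
glass now [ 0.6    -0.1044  0.1738]
target [ 0.5576 -0.0065  0.0834] [[ 0.582   0.7841 -0.2154]
 [ 0.7348 -0.6206 -0.2738]
 [-0.3484  0.0011 -0.9374]]
rot tool frame/pi [-0.0263 -0.1112 -0.144 ] deg 33.08159561448125
shift in target axes/.3 [ 0.6289 -0.1173  0.0517] in current axes [ 0.4611 -0.3573  0.2677] world [ 0.0789  0.1562 -0.0803]
glass normal angle err deg 27.30862345212133
psu +y 10mm [ 0.0223 -0.0248  0.    ] up10 [-0.     -0.     -0.0333]
```

```bash
python3 -m handwheel '[[-0.0066,-0.0278,-0.036,0,0,0,0],[-0.0066,-0.0278,-0.036,0,0,0,0],[-0.0066,-0.0278,-0.036,0,0,0,0],[-0.0066,-0.0278,-0.036,0,0,0,0],[0,0,0,0,0,0,0],[0,0,0,0,0,0,0],[0,0,0,0,0,0,0],[0,0,0,0,0,0,0]]'; python3 plan.py; python3 - <<'E'
from h import *
c=lambda p:np.array(p)/4.2+[210,150]-.4
print('fan2 base',back('side',c([(52,330),(78,355),(150,312)]),0)); print('fan1 top',back('side',c([(80,170),(138,128),(165,142)]),.06))
print('fan2 top',back('side',c([(52,265),(80,285),(150,245)]),.06))
E
```

```text
time_s: 12.35
eef_pos: [0.4787, -0.1635, 0.164]
eef_rot: [0.078, 0.887, 0.427, -0.159]
wrist_force: [0.6, -0.1, -1.0]
opening: 0.193
grasp_force: 58.8
now [ 0.4787 -0.1635  0.164 ] q array([-0.3604,  0.2357,  1.7527, -0.3529,  1.2824,  0.4352])
glass now [ 0.5591 -0.0617  0.1267]
target [ 0.5576 -0.0065  0.0834] [[ 0.582   0.7841 -0.2154]
 [ 0.7348 -0.6206 -0.2738]
 [-0.3484  0.0011 -0.9374]]
rot tool frame/pi [-0.     -0.0003 -0.0008] deg 0.1534347511219091
shift in target axes/.3 [ 0.6312 -0.119   0.0518] in current axes [ 0.6309 -0.1206  0.0524] world [ 0.0789  0.157  -0.0806]
glass normal angle err deg 0.0
psu +y 10mm [ 0.029  -0.0125 -0.0108] up10 [-0.0116  0.0001 -0.0313]
fan2 base [[0.4029 0.058  0.    ]
 [0.4125 0.0264 0.    ]
 [0.4774 0.0503 0.    ]]
fan1 top [[0.4604 0.1583 0.06  ]
 [0.5206 0.1926 0.06  ]
 [0.5342 0.1681 0.06  ]]
fan2 top [[0.4065 0.0619 0.06  ]
 [0.4185 0.0346 0.06  ]
 [0.4801 0.0574 0.06  ]]
```

```bash
python3 -m handwheel '[[0,0,0,0.05,-0.06,0,0],[0,0,0,0.08,-0.06,0,0],[0,0,0,0.1,0,0.02,0],[0,0,0,0.1,0,0.03,0],[0,0,0,0.1,0,0,0],[0,0,0,0.06,0,0,0],[0,0,0,0.03,0,0,0],[0,0,0,0,0,0,0]]'; python3 plan.py|head -5; python3 - <<'E'
from plan import *
p,r=tool();gl=p+r.apply(glass_t);Rg=r*Rt
m=ctrl.camera_model('wrist');im=ctrl.camera('wrist')
P=[gl]+[gl+Rg.apply(.0235*np.array([.819*np.cos(a),np.sin(a),-.574*np.cos(a)])) for a in np.arange(0,6.28,.5)]
P2=[psu+Rp.apply(np.array(v)/1000) for v in((0,34,46),(-70,-20,2),(70,-20,2),(-22,34,66),(22,34,66),(-70,-20,14),(70,-20,14))]
b=cv2.resize(im,None,fx=1.5,fy=1.5,interpolation=cv2.INTER_CUBIC)
for q,c in((P,(255,0,255)),(P2,(0,255,255))):
    for u in proj('wrist',q,m):cv2.circle(b,tuple(int(k) for k in u*1.5),2,c,-1)
cv2.imwrite('pics/w3.png',b)
E
```

```text
time_s: 13.15
eef_pos: [0.5386, -0.03, 0.0953]
eef_rot: [0.078, 0.886, 0.429, -0.159]
wrist_force: [-0.1, -0.6, -0.8]
opening: 0.196
grasp_force: 58.9
now [ 0.5386 -0.03    0.0953] q array([-0.1057,  0.4435,  1.6361, -0.3139,  1.2713,  0.689 ])
glass now [0.6187 0.072  0.0579]
target [ 0.5576 -0.0065  0.0834] [[ 0.582   0.7841 -0.2154]
 [ 0.7348 -0.6206 -0.2738]
 [-0.3484  0.0011 -0.9374]]
```

View pics/w3.png

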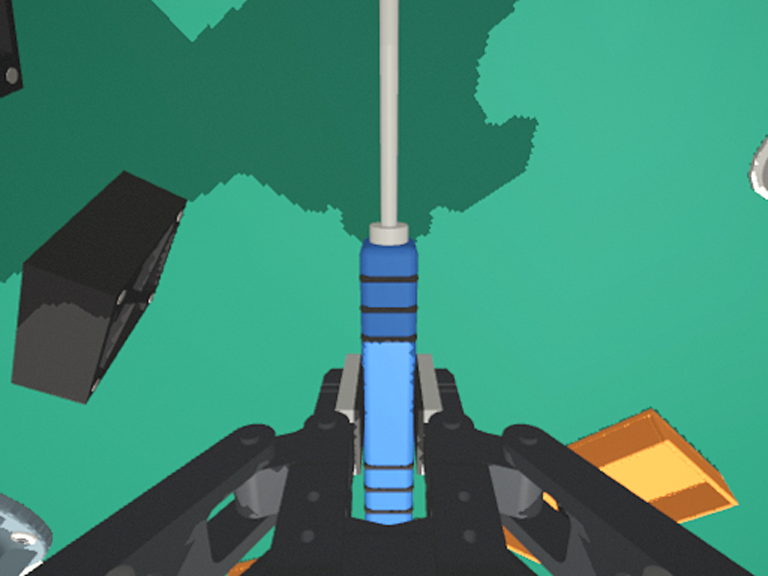

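The wrist view shows the handle squarely between the pads and the rod running straight along column 389. The glass is out of view above. Moving the rest of the way in.

```bash
python3 -m handwheel '[[0,0,0,0.03,0,0,0],[0,0,0,0.03,0,0,0],[0,0,0,0.025,0,0,0],[0,0,0,0.015,0,0,0],[0,0,0,0.007,0,0,0],[0,0,0,0,0,0,0],[0,0,0,0,0,0,0],[0,0,0,0,0,0,0]]'; python3 plan.py; python3 - <<'E'
from plan import *
p,r=tool();Rg=r*Rt;O=p+r.apply(ot)
print('handle front corners wrist px*1.5',1.5*proj('wrist',[O+Rg.apply(np.array(v)/1000) for v in((0,-9,18),(0,9,18),(-110,0,18),(40,0,9))]))
gl=p+r.apply(glass_t)
C=[gl]+[gl+Rg.apply(.025*np.array([.819*np.cos(a),np.sin(a),-.574*np.cos(a)])) for a in np.arange(0,6.28,.4)]
D=[psu+Rp.apply(np.array(v)/1000) for v in((0,34,46),(-70,-20,2),(70,-20,2),(-22,34,66),(22,34,66))]
w=[]
for n,h,s in(('scene',150,4),('side',150,4)):
    im=ctrl.camera(n);cv2.imwrite(f'pics/fin_{n}.png',im);g=proj(n,gl)[0];x0,y0=int(g[0])-48,int(g[1])-70
    b=cv2.resize(im[y0:y0+140,x0:x0+97],None,fx=4,fy=4,interpolation=cv2.INTER_CUBIC)
    for q,c in((C,(255,0,255)),(D,(0,255,255))):
        for u in proj(n,q):cv2.circle(b,tuple(int(k) for k in (u-[x0,y0]+.4)*4),1,c,-1)
    w.append(b);print(n,x0,y0,g)
cv2.imwrite('pics/fin.png',np.hstack(w))
E
```

```text
time_s: 14.0
eef_pos: [0.557, -0.0067, 0.0844]
eef_rot: [0.078, 0.886, 0.429, -0.159]
wrist_force: [-0.2, -0.6, -1.2]
opening: 0.193
grasp_force: 58.9
now [ 0.557  -0.0067  0.0844] q array([-0.0645,  0.498 ,  1.5818, -0.3046,  1.2821,  0.7251])
glass now [0.6371 0.0953 0.047 ]
target [ 0.5576 -0.0065  0.0834] [[ 0.582   0.7841 -0.2154]
 [ 0.7348 -0.6206 -0.2738]
 [-0.3484  0.0011 -0.9374]]
rot tool frame/pi [ 0.0002  0.0001 -0.0001] deg 0.03284747764087335
shift in target axes/.3 [0.0027 0.0012 0.0026] in current axes [0.0027 0.0012 0.0026] world [ 0.0006  0.0002 -0.001 ]
glass normal angle err deg 0.0
psu +y 10mm [ 0.029  -0.0124 -0.0108] up10 [-0.0116  0.0001 -0.0312]
handle front corners wrist px*1.5 [[423.5431 251.9712]
 [363.3246 251.9969]
 [392.4542 534.9149]
 [393.5474 109.8896]]
scene 195 203 [243.1052 273.0392]
side 238 122 [286.2324 192.5368]
```

View pics/fin.png

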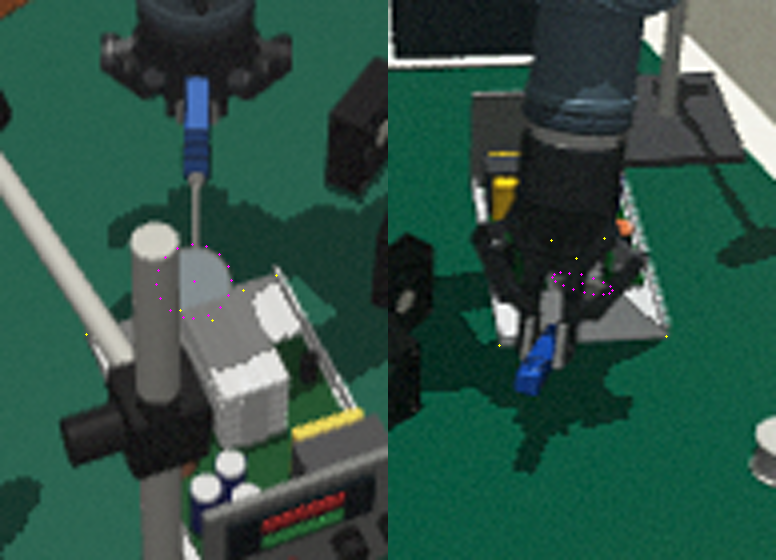

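The overlay lines up: the glass centre is predicted at scene crop (194,281) and the visible disc agrees within about 1 px, as do the pan corners. The dot is visible in the earlier side picture, so I'll use it as a last numerical check on the PSU pose and the lateral offset in the jaws.

```bash
python3 - <<'E'
from plan import *
print('mirror origin in tool',ot)
im=cv2.imread('pics/s2.png').astype(int);s=im[170:205,265:305]
w=np.clip(s[...,2]-np.maximum(s[...,0],s[...,1])-40,0,None)
ys,xs=np.nonzero(w[:, :]);print(list(zip(xs+265,ys+170,w[ys,xs]))[:25])
sel=abs(xs+265-285)<6
u=np.average(xs[sel]+265,weights=w[ys,xs][sel]);v=np.average(ys[sel]+170,weights=w[ys,xs][sel])
d=psu+Rp.apply([0,.034,.046]);print(u,v,'pred',proj('side',d)[0]);b=back('side',[(u,v)],.046)[0];print(Rp.inv().apply(b-psu))
E
```

```text
mirror origin in tool [ 0.0496 -0.0006  0.0148]
[(np.int64(294), np.int64(177), np.int64(46)), (np.int64(295), np.int64(177), np.int64(65)), (np.int64(296), np.int64(177), np.int64(67)), (np.int64(297), np.int64(177), np.int64(43)), (np.int64(293), np.int64(178), np.int64(43)), (np.int64(294), np.int64(178), np.int64(62)), (np.int64(295), np.int64(178), np.int64(55)), (np.int64(296), np.int64(178), np.int64(58)), (np.int64(297), np.int64(178), np.int64(61)), (np.int64(298), np.int64(178), np.int64(21)), (np.int64(293), np.int64(179), np.int64(29)), (np.int64(294), np.int64(179), np.int64(52)), (np.int64(295), np.int64(179), np.int64(57)), (np.int64(296), np.int64(179), np.int64(56)), (np.int64(297), np.int64(179), np.int64(56)), (np.int64(298), np.int64(179), np.int64(34)), (np.int64(294), np.int64(180), np.int64(6)), (np.int64(295), np.int64(180), np.int64(26)), (np.int64(296), np.int64(180), np.int64(32)), (np.int64(297), np.int64(180), np.int64(27)), (np.int64(284), np.int64(186), np.int64(40)), (np.int64(285), np.int64(186), np.int64(60)), (np.int64(286), np.int64(186), np.int64(35)), (np.int64(284), np.int64(187), np.int64(40)), (np.int64(285), np.int64(187), np.int64(56))]
285.00357142857143 186.52857142857144 pred [284.8431 186.2889]
[0.0003 0.0327 0.046 ]
```

The dot check puts the PSU pose within about 1 mm. One small trim, a settle, then hand in.

```bash
python3 -m handwheel '[[0,0,0,0.001,0.002,0.003,0],[0,0,0,0,0,0,0],[0,0,0,0,0,0,0],[0,0,0,0,0,0,0],[0,0,0,0,0,0,0],[0,0,0,0,0,0,0],[0,0,0,0,0,0,0],[0,0,0,0,0,0,0]]' && python3 plan.py | grep -E 'glass|shift' && python3 -c "
from bench import ctrl
print(ctrl.hand_in())"
```

```text
time_s: 14.9
eef_pos: [0.5575, -0.0069, 0.0834]
eef_rot: [0.078, 0.886, 0.429, -0.159]
wrist_force: [-0.5, 0.1, -0.8]
opening: 0.191
grasp_force: 58.9
glass now [0.6376 0.0951 0.046 ]
shift in target axes/.3 [ 0.0011 -0.0007 -0.0004] in current axes [ 0.0011 -0.0007 -0.0004] world [0.0001 0.0004 0.    ]
glass normal angle err deg 0.0
the job is handed in; nothing more can be done
None
```

I handed the job in at 14.9 s: the fan stands in the small orange tray, and the arm holds the mirror in the empty fan bay. By my estimate the glass is within about 2 mm of the aim point and at the required angle; I couldn't see the inspection camera's own view, and hand-in returned no verdict.

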